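# Clamp a bush in the cam clamp and hold the lever at the top of its lift

## Robot

A 7-joint arm with a two-finger parallel gripper is mounted at the origin on a cart in front of the work surface, level with it; the furniture and walls round the work are solid. World frame = base frame: x ahead of the robot, y to its left, z up, the work surface at z = 0. Lengths are in mm, angles in rad, forces in N, time in s.
With the tool pointing down it reaches from about 425 to 925 mm from the base axis. Payload 6.8 kg.
Tool frame: the origin (TCP) lies midway between the tips of the shut fingers; the grasp point (between the pads) lies 19 mm behind it (r.tcp_to_grasp is the distance from the TCP to the grasp point, in mm); x points along the fingers, y is the direction in which the jaws open and shut, and the axes are right-handed (so a half turn about x gives the same grasp; the last joint's range is limited). The gripper opens to 88 mm and grips with 3 to 60 N. Pads are 20 mm wide; open, the fingers measure 115 mm over their backs; the gripper's body (75 mm by 178 mm) begins 61 mm behind the grasp point.
Start: joints at [-1.381, 0.477, 0.022, 1.555, -0.011, 1.109, -0.083], TCP at [198.053, 645.308, 222.664] pointing down, gripper open.
Joint ranges: [-2.96, 2.96], [-0.34, 2.1], [-1.41, 1.46], [0.24, 2.44], [-1.37, 4.51], [0.17, 1.92], [-2.96, 2.96]. Speed limits (rad/s): [2.39, 2.39, 3.14, 3.14, 3.14, 3.14, 3.14].

## Interface

Orientations are given as [roll, pitch, yaw] about the fixed x, y, z axes, in that order (R = Rz(yaw) Ry(pitch) Rx(roll)).
In Python, from rig import r gives the robot as it stands. The module is installed in compiled form; this text tells all that it offers.
- The arm moves only by the tool servo_tool, never from a script. Its argument "increments" is a list of rows, each an object of numbers: "dx", "dy", "dz": the shift along the tool's x, y, z in mm; "spin": the turn about the tool's x in degrees; "grip": the opening, from 0 (shut) to 1 (fully open). In form: [{"dx": .., "dy": .., "dz": .., "spin": .., "grip": ..}, ...]. A call has 1 to 12 rows; each row shifts and turns the commanded pose from where the row before left it, along the tool's axes as they then stand; what a row does not reach is not made up. A row lasts 1/12 s, in which the tool goes at most 41.7 mm and 7.16 degrees, less where a joint would pass 70% of its speed; a pose out of reach is approached as far as the arm can. A call is refused whole if a number of a shift passes 41.7 or a number of a turn 7.16, either way. A call with a gripper value outside its range is refused whole. The fingers move at their own pace and stop on an object; "grip_force" is the grip in N (left out, the last holds). Time passes only in rows, so rows that do not move let the fingers close. It gives the time, the measured TCP pose, the force and the opening at its end, in the units of the state.
- r.sense(): the state, without advancing time (a new reading comes with each control period).
- r.grab_frame(name): name is "scene" or "top" or "wrist"; returns the picture (400x640x3 uint8, blue, green, red); there is no depth.
- r.calibration(name): a dict with "intrinsics" (3x3 intrinsics, pixels), "cam_to_world" (4x4, takes a point from camera to world coordinates). Camera axes: x right, y down, z forward; pixel columns grow to the right and rows downward; lengths in mm; the calibration is good to about 2 mm. A picture is of the moment at which its call begins: read the wrist's pose just before it. calibration takes no time and is no camera call; for the wrist camera it gives the pose at the moment of the call.
- r.sign_off(): hands the job in, once; it reports no verdict.
Trained networks look in the newest picture that a camera, given by its name, has taken for a name from the list of things; names that differ only in an ending like _2 or _b are one class to them, and where a whole thing is asked for, a point or a joint stands for the part that bears it (a point fixed in the world has none). Each returns a list of dicts, best first, with "conf" (0 to 1); they miss things now and then, are a little off and sometimes report something else, mostly with a low value. They report only what shows in the picture. A call takes as long as a camera call. They do not tell look-alikes from the thing itself.
- r.search_frame(camera, target): "box" ([left, top, right, bottom] in pixels, round what is visible of it).
The state is a dict: "t": time; "joint_positions": joint angles; "joint_velocities": joint speeds; "tau": joint torques, N m; "eef_pos": TCP position; "tcp_rot": TCP orientation; "ft_force": force on the tool from outside, world axes, zero at the start; "torque": the same for the moment, N m; "grip_width": finger opening in mm.
Only numpy, scipy, OpenCV 4.12 (cv2) and the standard library are available. Lean on these libraries where they do the work, as an engineer would, in place of code of your own. Each camera call takes 0.05 s, during which the arm holds its last target.

## Task

Clamp the taller of the two plain steel bushes for deburring: pick it out of the turned parts on the left, leaving the others where they are, and set it down (do not drop it) standing upright on the cam clamp's plate, between the V-block and the cam. Then swing the black-handled lever round until the cam is at its highest lift, pressing the bush home into the V: there the lever points straight away from the V-block along the clamp's centre line, over the white mark. The lever springs back and does not lock, so finish while still holding it there.

Things in the scene. Friction and masses are not known exactly. Their poses are not given: they have to be found in the camera images.
- bush_mid (a point): the part to clamp: plain steel bush, a grey cylinder with a bore, no flange, outside diameter 42 mm, 30 mm tall, 0.2 kg. The point is on its axis, half-way up (15 mm above its underside). It starts standing on the bench among the other turned parts; grip it across the outside
- flanged_bush: bystander: brass bush with a flange at its foot, diameter 48 mm, 38 mm tall; origin at the centre of its underside
- low_ring: bystander: low grey steel ring-like bush, diameter 46 mm, only 18 mm tall; origin at the centre of its underside
- slim_bush: bystander: slim plain brass bush, diameter 26 mm, 34 mm tall; origin at the centre of its underside
- deburr_tool: bystander: deburring tool with a blue handle, 139 mm long, lying on the bench right of the clamp; origin at the centre of its underside
- cam_clamp: the cam clamp, fixed: blue plate 168 x 112 mm, 14 mm thick, with a sprung steel V-block (90 degree V, 68 mm wide, top 28 mm above the bench) and facing it an eccentric cam in a free-turning brass ring (40 mm, top at 31 mm) under a hub (27 mm, top at 56 mm). Origin on the bench on the centre line; x along that line from cam to V, z up. Above 31 mm a bush on the plate is free all round but for the hub
- nest (a point): on the V-block: where the middle of the bush is when it stands on the plate (29 mm above the bench), pressed home in the V. Axes as the clamp's. With the lever at rest there is 10 mm of play: the bush can stand 0 to 10 mm short of this point, towards the cam (-x). 5 mm short, where it has 5 mm to spare each way, is a good place to set it down; the cam pushes it home
- pivot (a point): on the clamp: a point on the upright axis of the cam lever, at the height of the middle of its handle (73 mm above the bench), 49 mm from the nest
- lever_grip (a point): middle of the lever's upright black handle: round, up to 25 mm in diameter, from 52 to 93 mm above the bench, 95 mm from the lever's axis. The lever's bar runs level below it, 41 to 52 mm above the bench
- cam_lever (a joint): angle of the cam lever, rad: 0 at rest, growing anticlockwise seen from above. Highest lift at 1.745, the lever pointing along the clamp's -x, straight away from the V; beyond it the lift falls again to a stop at 2.345. A return spring pulls towards 0: at the handle 2 N at rest, 5 N at the top, plus friction. The V gives 2 mm on its springs as the cam clamps (about 17 N)
There are look-alikes about, which are no part of the job. Leave any red look-alike of the part that bears bush_mid alone.

How it is judged (in metres and radians):
On the way:
1. the plain steel bush stands upright on the plate between V-block and cam, let go, with the lever still near its rest (x of bush_mid in the frame of nest between -0.0125 and 0.0015 m and y of bush_mid in the frame of nest between -0.0125 and 0.0125 m and z of bush_mid in the frame of nest between -0.002 and 0.002 m and angle between bush_mid's own z axis and vertical below 0.08 rad and contact force between the fingers and steel_bush below 0.05 N and value of joint cam_lever below 0.5 rad), for 0.2 s.
At the end, for the whole second after the job is handed in: the fingers still hold the lever (over 1 N) within 0.15 rad of the highest lift (1.745 rad); the cam presses the plain steel bush (over 8 N) home in the V: axis within 2.5 mm of the nest, on the plate within 2 mm, upright within 0.08 rad, untouched by the robot (value of joint cam_lever between 1.595 and 1.895 rad and contact force between the fingers and cam_lever above 1 N and horizontal distance between bush_mid and nest below 0.0025 m and z of bush_mid in the frame of nest between -0.002 and 0.002 m and angle between bush_mid's own z axis and vertical below 0.08 rad and contact force between cam_lever and steel_bush above 8 N and contact force between each of the arm, the fingers and steel_bush below 0.05 N); the arm keeps its last pose, push and grip.
It fails at once if the bush is dropped: in the air, touched by nothing, more than 12 mm above where it would stand on the plate (contact force between steel_bush and anything else below 0.001 N and height (world z) of bush_mid above 0.041 m).
It fails at once if one of the other turned parts or the deburring tool is moved by more than 25 mm (distance of any of flanged_bush, low_ring, slim_bush, deburr_tool from where it was at the start of the episode above 0.025 m).
It also fails if it takes over 54 s, if anything falls off the work surface, if the arm or the gripper's body presses on something with over 40 N, if the wrist force passes 120 N, or if a joint passes its speed limit or range.

## Working session

There is one attempt and no reset: what is moved stays moved. The work goes in short steps, Python scripts to look and compute and a tool call to move; the robot and the scene stay as the last step left them, time stands still between calls to the robot, and variables do not carry over. Pictures are saved under pics/ and viewed, and the job is handed in when it is done.

Besides the shell and the picture viewer there is one more tool, called by a JSON object that holds its "fn" and its "kwargs", one argument or row to a line. servo_tool: Moves the arm, as the interface text tells. Its arguments: {"type":"object","properties":{"increments":{"type":"array"},"grip_force":{"type":"number"}},"required":["increments"]}

```bash
mkdir -p pics; ls
python3 - <<'E'
from rig import r
import cv2
print(r.sense())
print(r.tcp_to_grasp)
for n in ("scene","top","wrist"):
    f=r.grab_frame(n); cv2.imwrite(f"pics/{n}0.png",f)
    c=r.calibration(n); print(n,c["intrinsics"],c["cam_to_world"])
E
```

```text
pics
{'t': 0.0, 'joint_positions': array([-1.38110954,  0.47778922,  0.02235946,  1.55643493, -0.01151503,
        1.10928492, -0.08306533]), 'joint_velocities': array([-1.94483007e-05,  8.04216410e-04, -1.48563064e-03,  1.00968177e-03,
        1.00715465e-03,  1.10599626e-03,  7.20908086e-04]), 'tau': array([ 2.10773051e-04, -5.82855964e+01,  1.53495546e+00, -2.72604865e+01,
       -5.42832760e-02,  1.70454296e-02,  1.51945433e-04]), 'eef_pos': array([197.89591864, 644.71775056, 221.69637403]), 'tcp_rot': array([-1.49920582,  1.56900827, -1.79696039]), 'ft_force': array([ 0.67434686, -0.11646217,  0.26484857]), 'torque': array([0.02141237, 0.04223561, 0.01768757]), 'grip_width': 88.03233301034865}
18.700000000000003
scene [[467.17700211   0.         327.09563818]
 [  0.         467.17700211 200.77147743]
 [  0.           0.           1.        ]] [[ 6.37411501e-01 -3.08010776e-01  7.06283188e-01 -3.50864765e+02]
 [-7.70523473e-01 -2.55271362e-01  5.84063447e-01 -5.84714512e+02]
 [ 3.96036069e-04 -9.16496532e-01 -4.00042434e-01  5.87022954e+02]
 [ 0.00000000e+00  0.00000000e+00  0.00000000e+00  1.00000000e+00]]
top [[431.46654172   0.         315.63711461]
 [  0.         431.46654172 190.94994051]
 [  0.           0.           1.        ]] [[ 7.42603208e-04 -9.89668576e-01  1.43372094e-01  3.39377228e+02]
 [-9.99978370e-01 -1.67186729e-03 -6.36112197e-03  1.34360872e+02]
 [ 6.53510164e-03 -1.43364270e-01 -9.89648412e-01  1.36016093e+03]
 [ 0.00000000e+00  0.00000000e+00  0.00000000e+00  1.00000000e+00]]
wrist [[322.53968942   0.         320.79875785]
 [  0.         322.53968942 198.02977342]
 [  0.           0.           1.        ]] [[ 2.93129030e-01  9.15955520e-01  2.74045356e-01  1.24028330e+02]
 [ 9.56071228e-01 -2.80294129e-01 -8.58079743e-02  6.68661749e+02]
 [-1.78298340e-03  2.87159688e-01 -9.57881065e-01  3.84812764e+02]
 [ 0.00000000e+00  0.00000000e+00  0.00000000e+00  1.00000000e+00]]
```

View pics/top0.png

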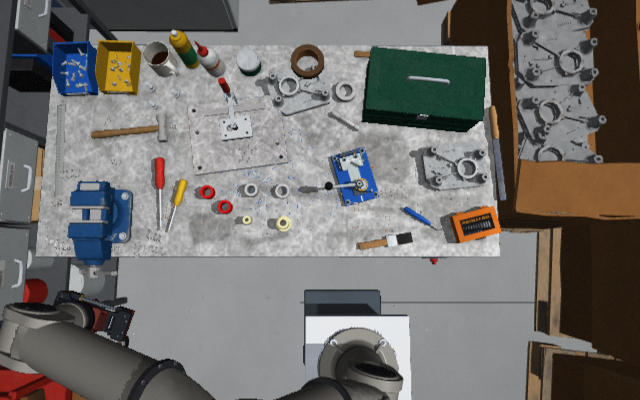

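View pics/scene0.png

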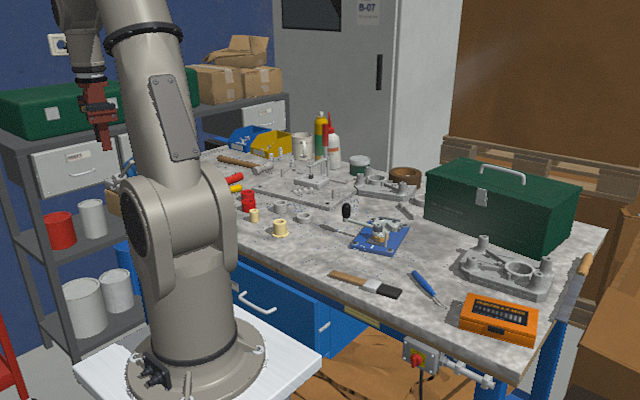

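View pics/wrist0.png

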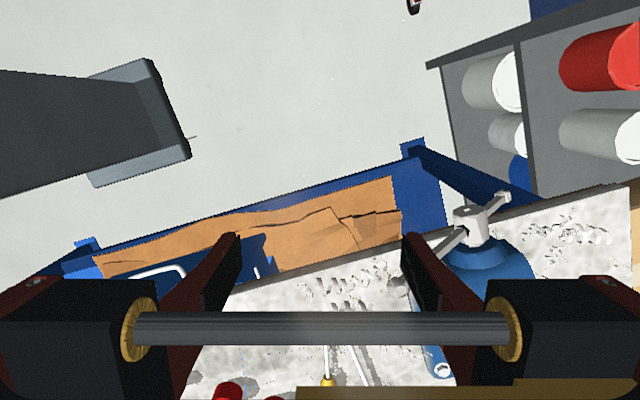

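Run:
```python
from rig import r
for n in ("top","scene","wrist"):
  for k in ("bush_mid","low_ring","flanged_bush","slim_bush","cam_clamp","lever_grip","deburr_tool"):
    print(n,k,[( [round(v) for v in d["box"]],round(d["conf"],2)) for d in r.search_frame(n,k)])
```

```text
top bush_mid [([246, 183, 257, 196], 0.42)]
top low_ring []
top flanged_bush [([323, 177, 365, 192], 0.64), ([274, 214, 291, 230], 0.55), ([240, 218, 252, 224], 0.41)]
top slim_bush [([341, 154, 362, 171], 0.56), ([242, 220, 252, 224], 0.42)]
top cam_clamp [([325, 148, 379, 202], 0.7)]
top lever_grip [([325, 180, 369, 193], 0.53)]
top deburr_tool [([403, 208, 431, 221], 0.49)]
scene bush_mid [([278, 200, 286, 216], 0.55), ([241, 196, 259, 212], 0.54)]
scene low_ring [([298, 211, 314, 225], 0.56)]
scene flanged_bush [([274, 218, 290, 236], 0.67), ([341, 204, 409, 258], 0.17)]
scene slim_bush [([345, 202, 383, 242], 0.59), ([248, 210, 258, 222], 0.55)]
scene cam_clamp [([341, 204, 408, 255], 0.96)]
scene lever_grip [([344, 202, 386, 241], 0.6)]
scene deburr_tool [([412, 271, 433, 301], 0.59)]
wrist bush_mid [([211, 383, 244, 400], 0.82), ([266, 397, 281, 400], 0.46)]
wrist low_ring []
wrist flanged_bush []
wrist slim_bush []
wrist cam_clamp []
wrist lever_grip []
wrist deburr_tool []
```

Run:
```python
import cv2
t=cv2.imread("pics/top0.png");s=cv2.imread("pics/scene0.png")
cv2.imwrite("pics/topc.png",cv2.resize(t[140:240,190:390],(800,400),interpolation=cv2.INTER_CUBIC))
cv2.imwrite("pics/scenec.png",cv2.resize(s[180:270,230:410],(800,400),interpolation=cv2.INTER_CUBIC))
```

```text
(no output)
```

View pics/topc.png

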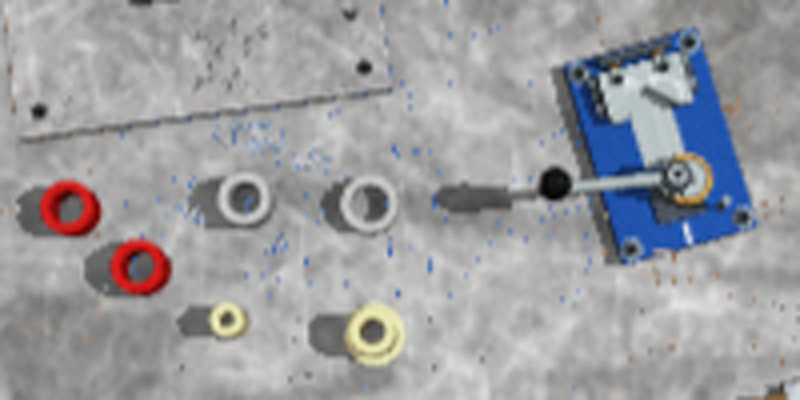

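View pics/scenec.png

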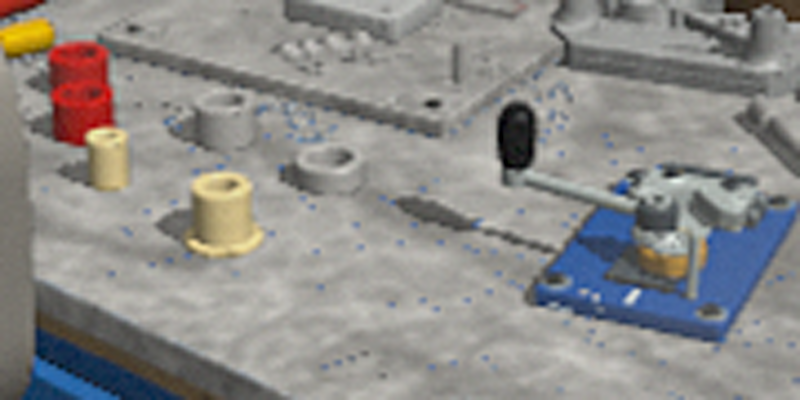

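```bash
cat > h.py <<'E'
import numpy as np, cv2
from scipy.spatial.transform import Rotation as R
from rig import r
def ray(cal,u,v,z):
    K=cal["intrinsics"];T=cal["cam_to_world"]
    d=T[:3,:3]@np.linalg.solve(K,[u,v,1.0]);o=T[:3,3]
    return o+d*((z-o[2])/d[2])
def proj(cal,p):
    K=cal["intrinsics"];T=cal["cam_to_world"]
    q=K@(T[:3,:3].T@(np.asarray(p,float)-T[:3,3]));return q[:2]/q[2]
def state():
    s=r.sense();M=R.from_euler("xyz",s["tcp_rot"]).as_matrix()
    return s,s["eef_pos"],M
def to_tool(goal,yaw_y=None):
    s,p,M=state();d=M.T@(np.asarray(goal)-p)
    out=dict(t=round(s["t"],2),pos=p.round(1),d_tool=d.round(1),x=M[:,0].round(3),y=M[:,1].round(3),grip=round(s["grip_width"],1),F=s["ft_force"].round(1))
    if yaw_y is not None:
        # desired jaw axis angle in world (mod pi); tool x = -z => spin positive turns clockwise seen from above
        a=np.arctan2(M[1,1],M[0,1]);e=(yaw_y-a+np.pi/2)%np.pi-np.pi/2
        out["spin"]=round(-np.degrees(e),1)
    return out
E
python3 - <<'E'
from h import *
c=r.calibration("top")
def P(n,u,v,z): print(n,ray(c,190+u/4,140+v/4,z).round(1))
P("bush",244,198,30);P("ring",369,205,18);P("flange",373,332,38);P("slim",228,320,34)
P("pivot",679,174,56);P("handle",555,183,93);P("mark",688,235,14)
for q in ((567,65),(697,29),(756,236),(613,263)):P("corner",*q,14)
print(to_tool([0,0,0]))
E
```

```text
bush [536.3 327.1  30. ]
ring [532.7 230.6  18. ]
flange [431.6 225.   38. ]
slim [441.  336.7  34. ]
pivot [551.6  -9.2  56. ]
handle [538.6  87.2  93. ]
mark [509.8 -20.2  14. ]
corner [646.4  74.4  14. ]
corner [676.  -29.8  14. ]
corner [509.1 -73.7  14. ]
corner [487.6  39.   14. ]
{'t': 1.2, 'pos': array([198.1, 645.3, 222.7]), 'd_tool': array([ 2.226e+02, -6.750e+02,  1.000e-01]), 'x': array([-0.,  0., -1.]), 'y': array([0.293, 0.956, 0.   ]), 'grip': 87.8, 'F': array([-0.1,  0.1,  0.3])}
```

{"fn": "servo_tool", "kwargs": {
  "increments": [
    {"dy": -10,"dz": 20},
    {"dy": -16,"dz": 32},
    {"dy": -16,"dz": 32},
    {"dy": -16,"dz": 32},
    {"dy": -16,"dz": 32},
    {"dy": -16,"dz": 32},
    {"dy": -16,"dz": 32},
    {"dy": -16,"dz": 32},
    {"dy": -16,"dz": 32},
    {"dy": -16,"dz": 32},
    {"dy": -16,"dz": 32},
    {"dy": -16,"dz": 32}
  ]
}}

```text
invalid input
```

{"fn": "servo_tool", "kwargs": {
  "increments": [
    {"dy": -16,"dz": 32},
    {"dy": -8,"dz": 16,"dx": 10},
    {"spin": -6,"dx": 10},
    {"spin": -6,"dx": 10},
    {"spin": -6,"dx": 10},
    {"spin": -6,"dx": 10},
    {"spin": -6},
    {}
  ]
}}

```text
invalid input
```

Run:
```python
from h import *
print(to_tool([536,327,170],np.pi/2+.255))
f=r.grab_frame("wrist");cv2.imwrite("pics/w1.png",f)
print(r.search_frame("wrist","bush_mid"))
c=r.calibration("wrist")
np.savez("w1.npz",**c)
for p in ((536,327,30),(533,231,18)): print(proj(c,p))
```

```text
{'t': 1.2, 'pos': array([198.1, 645.3, 222.7]), 'd_tool': array([  52.7, -205.1,  416.5]), 'x': array([-0.,  0., -1.]), 'y': array([0.293, 0.956, 0.   ]), 'grip': 87.8, 'F': array([-0.1,  0.1,  0.3]), 'spin': np.float64(-31.7)}
[{'box': [209.7, 380.8, 244.9, 400.0], 'conf': 0.77}, {'box': [262.9, 396.5, 283.0, 399.9], 'conf': 0.61}]
[183.11021236 446.14453769]
[128.65131675 450.20104114]
```

View pics/w1.png

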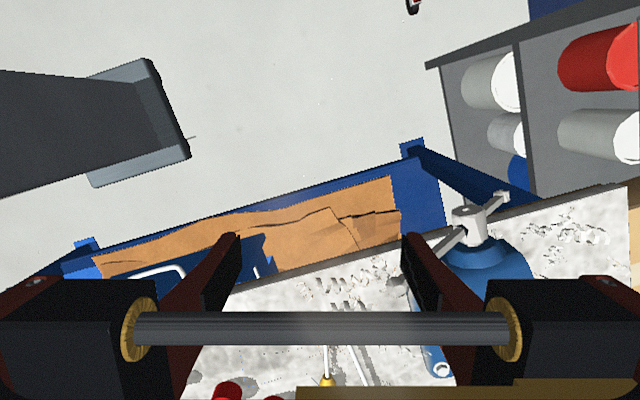

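{"fn": "servo_tool", "kwargs": {
  "increments": [
    {"dx": 0,"dy": -10,"dz": 20,"spin": 0,"grip": 1},
    {"dx": 0,"dy": -16,"dz": 32,"spin": 0,"grip": 1},
    {"dx": 0,"dy": -16,"dz": 32,"spin": 0,"grip": 1},
    {"dx": 0,"dy": -16,"dz": 32,"spin": 0,"grip": 1},
    {"dx": 0,"dy": -16,"dz": 32,"spin": 0,"grip": 1},
    {"dx": 0,"dy": -16,"dz": 32,"spin": 0,"grip": 1},
    {"dx": 0,"dy": -16,"dz": 32,"spin": 0,"grip": 1},
    {"dx": 0,"dy": -16,"dz": 32,"spin": 0,"grip": 1},
    {"dx": 0,"dy": -16,"dz": 32,"spin": 0,"grip": 1},
    {"dx": 0,"dy": -16,"dz": 32,"spin": 0,"grip": 1},
    {"dx": 0,"dy": -16,"dz": 32,"spin": 0,"grip": 1},
    {"dx": 0,"dy": -16,"dz": 32,"spin": 0,"grip": 1}
  ]
}}

```text
t: 2.3
eef_pos: [500.2, 357.0, 222.9]
tcp_rot: [1.266, 1.57, 0.969]
ft_force: [0.0, -0.3, 1.0]
grip_width: 87.7
```

{"fn": "servo_tool", "kwargs": {
  "increments": [
    {"dx": 0,"dy": -9,"dz": 18,"spin": 0,"grip": 1},
    {"dx": 10,"dy": -9,"dz": 18,"spin": 0,"grip": 1},
    {"dx": 10,"dy": 0,"dz": 0,"spin": -6,"grip": 1},
    {"dx": 10,"dy": 0,"dz": 0,"spin": -6,"grip": 1},
    {"dx": 10,"dy": 0,"dz": 0,"spin": -6,"grip": 1},
    {"dx": 10,"dy": 0,"dz": 0,"spin": -6,"grip": 1},
    {"dx": 0,"dy": 0,"dz": 0,"spin": -6,"grip": 1},
    {"dx": 0,"dy": 0,"dz": 0,"spin": -1,"grip": 1},
    {"dx": 0,"dy": 0,"dz": 0,"spin": 0,"grip": 1}
  ]
}}

```text
t: 3.05
eef_pos: [528.4, 330.5, 172.8]
tcp_rot: [1.129, 1.57, 1.37]
ft_force: [-0.3, -0.1, 0.0]
grip_width: 88.0
```

Run:
```python
from h import *
print(to_tool([536,327,170],np.pi/2+.255))
f=r.grab_frame("wrist");cv2.imwrite("pics/w2.png",f)
print(r.search_frame("wrist","bush_mid"))
c=r.calibration("wrist")
np.savez("w2.npz",**c)
for p in ((536,327,30),(533,231,18)): print(proj(c,p))
```

```text
{'t': 3.05, 'pos': array([528.4, 330.5, 172.8]), 'd_tool': array([ 2.8, -5.2,  6.5]), 'x': array([ 0.,  0., -1.]), 'y': array([-0.239,  0.971,  0.   ]), 'grip': 88.0, 'F': array([-0.3, -0.1,  0. ]), 'spin': np.float64(-0.8)}
[{'box': [385.1, 137.4, 436.8, 186.1], 'conf': 0.96}, {'box': [423.5, 192.9, 470.6, 237.8], 'conf': 0.77}, {'box': [296.7, 167.6, 339.2, 211.4], 'conf': 0.71}]
[315.29876475 190.23778077]
[222.4815483  162.05740822]
```

View pics/w2.png

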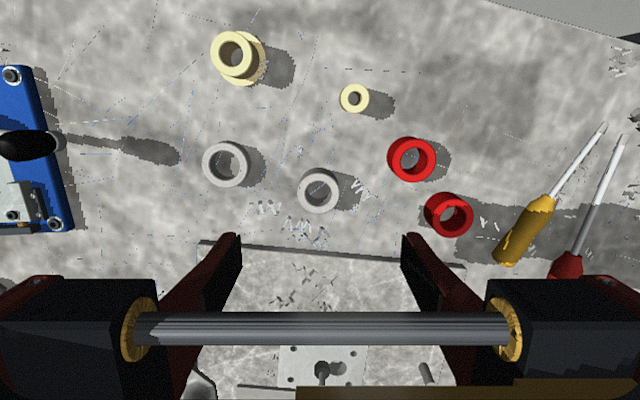

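Run:
```python
import cv2
t=cv2.imread("pics/w2.png")
cv2.imwrite("pics/w2c.png",cv2.resize(t[130:230,180:360],(792,440),interpolation=cv2.INTER_CUBIC))
```

```text
(no output)
```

View pics/w2c.png

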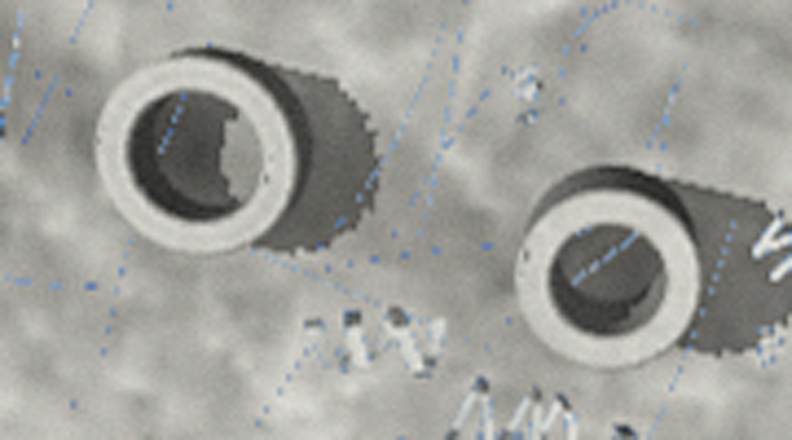

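Run:
```python
from h import *
c=np.load("w2.npz")
print(c["cam_to_world"][:3,3])
p=ray(c,318,193.4,30);print(p)
print(ray(c,180+515/4.4,130+279/4.4,30)-ray(c,180+699/4.4,130+279/4.4,30))
print(to_tool([p[0],p[1],19],np.pi/2+.255))
```

```text
[453.27262151 312.39132692 335.94106304]
[538.50769074 330.34185783  30.        ]
[  9.83328537 -40.04761431   0.        ]
{'t': 3.15, 'pos': array([528.5, 330.7, 173.1]), 'd_tool': array([154.1,  -2.8,   9.5]), 'x': array([ 0.001,  0.001, -1.   ]), 'y': array([-0.238,  0.971,  0.   ]), 'grip': 87.9, 'F': array([-0.5, -0.9, -0.4]), 'spin': np.float64(-0.8)}
```

{"fn": "servo_tool", "kwargs": {
  "increments": [
    {"dx": 10,"dy": -3.5,"dz": 9,"spin": 0,"grip": 0.75},
    {"dx": 15,"dy": 0,"dz": 0,"spin": 0,"grip": 0.75},
    {"dx": 20,"dy": 0,"dz": 0,"spin": 0,"grip": 0.75},
    {"dx": 20,"dy": 0,"dz": 0,"spin": 0,"grip": 0.75},
    {"dx": 20,"dy": 0,"dz": 0,"spin": 0,"grip": 0.75},
    {"dx": 20,"dy": 0,"dz": 0,"spin": 0,"grip": 0.75},
    {"dx": 15,"dy": 0,"dz": 0,"spin": 0,"grip": 0.75},
    {"dx": 12,"dy": 0,"dz": 0,"spin": 0,"grip": 0.75},
    {"dx": 0,"dy": 0,"dz": 0,"spin": 0,"grip": 0.75}
  ]
}}

```text
t: 3.9
eef_pos: [536.7, 328.2, 37.7]
tcp_rot: [-2.687, 1.567, -2.444]
ft_force: [-0.8, 0.5, 0.1]
grip_width: 66.0
```

Run:
```python
from h import *
print(to_tool([538,329.5,19],np.pi/2+.255))
f=r.grab_frame("wrist");cv2.imwrite("pics/w3.png",f)
c=r.calibration("wrist")
np.savez("w3.npz",**c)
```

```text
{'t': 3.9, 'pos': array([536.7, 328.2,  37.7]), 'd_tool': array([18.7,  1. ,  1.6]), 'x': array([-0.003, -0.003, -1.   ]), 'y': array([-0.24 ,  0.971, -0.002]), 'grip': 66.0, 'F': array([-0.8,  0.5,  0.1]), 'spin': np.float64(-0.7)}
```

View pics/w3.png

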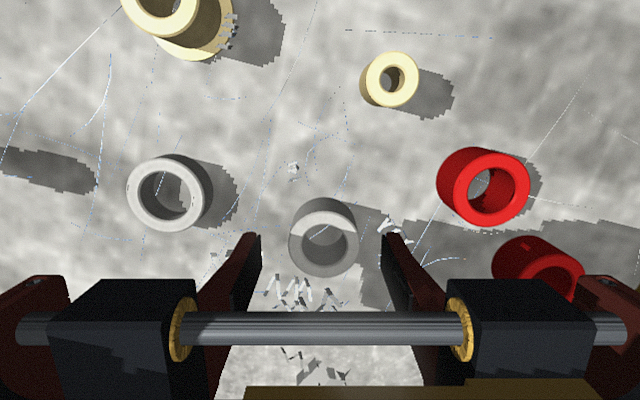

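Run:
```python
from h import *
c=np.load("w3.npz")
print(ray(c,323,244.5,30),proj(c,[536.7,328.2,37.7]),proj(c,[536.7,328.2,30]))
print(to_tool([538,329.5,19]))
t=cv2.imread("pics/w3.png")
cv2.imwrite("pics/w3c.png",cv2.resize(t[180:300,230:410],(780,520),interpolation=cv2.INTER_CUBIC))
```

```text
[539.47401934 330.60760193  30.        ] [320.07458002 244.9548992 ] [320.12859717 239.31693536]
{'t': 3.95, 'pos': array([537.4, 328.7,  39.3]), 'd_tool': array([20.3,  0.6,  0.8]), 'x': array([-0.002, -0.002, -1.   ]), 'y': array([-0.24 ,  0.971, -0.001]), 'grip': 66.3, 'F': array([-0.7,  0.2,  0.2])}
```

View pics/w3c.png

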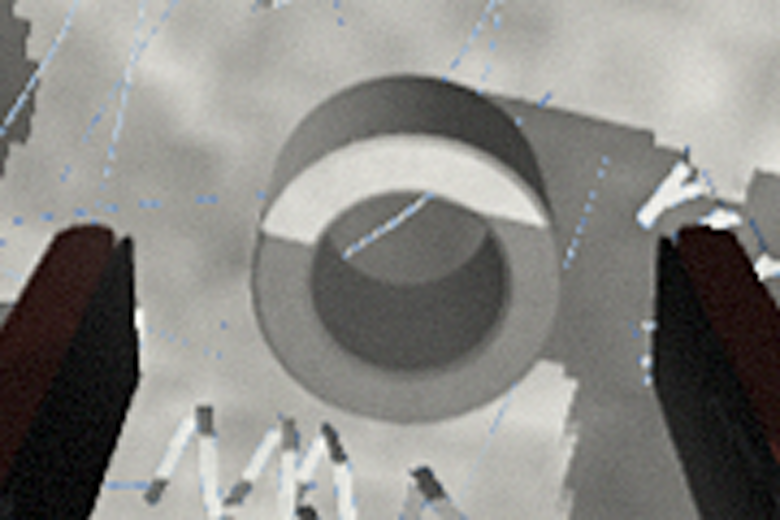

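{"fn": "servo_tool", "kwargs": {
  "increments": [
    {"dx": 5,"dy": 1.5,"dz": 2,"spin": 0,"grip": 0.75},
    {"dx": 8,"dy": 0,"dz": 0,"spin": 0,"grip": 0.75},
    {"dx": 7,"dy": 0,"dz": 0,"spin": 0,"grip": 0.75},
    {"dx": 0,"dy": 0,"dz": 0,"spin": 0,"grip": 0.75},
    {"dx": 0,"dy": 0,"dz": 0,"spin": 0,"grip": 0.6},
    {"dx": 0,"dy": 0,"dz": 0,"spin": 0,"grip": 0.5},
    {"dx": 0,"dy": 0,"dz": 0,"spin": 0,"grip": 0.4},
    {"dx": 0,"dy": 0,"dz": 0,"spin": 0,"grip": 0.3},
    {"dx": 0,"dy": 0,"dz": 0,"spin": 0,"grip": 0.3},
    {"dx": 0,"dy": 0,"dz": 0,"spin": 0,"grip": 0.3}
  ],
  "grip_force": 30
}}

```text
t: 4.78
eef_pos: [539.6, 331.4, 21.0]
tcp_rot: [0.361, 1.57, 0.604]
ft_force: [-0.4, -0.3, 2.1]
grip_width: 40.7
```

Run:
```python
from h import *
print(to_tool([538,329.5,19]))
```

```text
{'t': 4.78, 'pos': array([539.6, 331.4,  21. ]), 'd_tool': array([ 2. , -1.4, -2. ]), 'x': array([ 0.001,  0.   , -1.   ]), 'y': array([-0.241,  0.971,  0.   ]), 'grip': 40.7, 'F': array([-0.4, -0.3,  2.1])}
```

{"fn": "servo_tool", "kwargs": {
  "increments": [
    {"dx": -10,"dy": 0,"dz": 0,"spin": 0,"grip": 0.3},
    {"dx": -20,"dy": 0,"dz": 0,"spin": 0,"grip": 0.3},
    {"dx": -30,"dy": 0,"dz": 0,"spin": 0,"grip": 0.3},
    {"dx": -30,"dy": -10,"dz": 0,"spin": 0,"grip": 0.3},
    {"dx": -20,"dy": -25,"dz": 0,"spin": 0,"grip": 0.3},
    {"dx": 0,"dy": -35,"dz": 0,"spin": 0,"grip": 0.3},
    {"dx": 0,"dy": -35,"dz": 0,"spin": 0,"grip": 0.3},
    {"dx": 0,"dy": -35,"dz": 0,"spin": 0,"grip": 0.3},
    {"dx": 0,"dy": -35,"dz": 0,"spin": 0,"grip": 0.3},
    {"dx": 0,"dy": -35,"dz": 0,"spin": 0,"grip": 0.3},
    {"dx": 0,"dy": -20,"dz": 0,"spin": 0,"grip": 0.3},
    {"dx": 0,"dy": 0,"dz": 0,"spin": 0,"grip": 0.3}
  ]
}}

```text
t: 5.78
eef_pos: [595.9, 100.7, 131.3]
tcp_rot: [-1.599, 1.567, -1.365]
ft_force: [-0.7, -0.0, -2.0]
grip_width: 40.1
```

Run:
```python
from h import *
print(to_tool([599,3,130]))
f=r.grab_frame("wrist");cv2.imwrite("pics/w4.png",f)
c=r.calibration("wrist")
np.savez("w4.npz",**c)
print(to_tool([599,3,130]))
```

```text
{'t': 5.78, 'pos': array([595.9, 100.7, 131.3]), 'd_tool': array([  1.6, -95.7, -19.7]), 'x': array([ 0.001, -0.003, -1.   ]), 'y': array([-0.233,  0.973, -0.003]), 'grip': 40.1, 'F': array([-0.7, -0. , -2. ])}
{'t': 5.83, 'pos': array([595.2, 104.3, 131.1]), 'd_tool': array([  1.3, -99.4, -20.2]), 'x': array([ 0.   , -0.001, -1.   ]), 'y': array([-0.235,  0.972, -0.001]), 'grip': 40.3, 'F': array([ 0.1,  1.1, -1.7])}
```

View pics/w4.png

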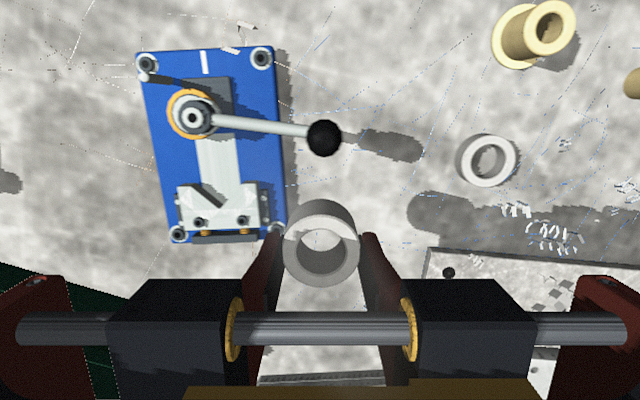

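Run:
```python
from h import *
r.grab_frame("wrist")
c=r.calibration("wrist")
f=r.grab_frame("wrist");cv2.imwrite("pics/w5.png",f)
np.savez("w5.npz",**c)
print(c["cam_to_world"][:3,3],r.calibration("wrist")["cam_to_world"][:3,3])
cv2.imwrite("pics/w5c.png",cv2.resize(f[35:255,120:360],(792,726)[:2],interpolation=cv2.INTER_CUBIC)[:600])
```

```text
[519.62026012  88.81957974 293.92386714] [519.41751653  90.24079831 293.81911156]
```

View pics/w5c.png

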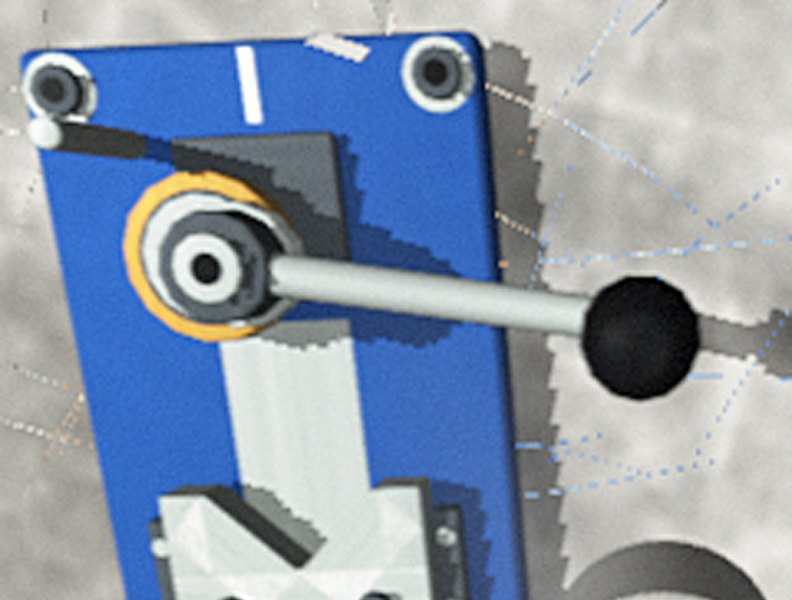

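Run:
```python
from h import *
c=np.load("w5.npz")
def P(n,u,v,z):
    p=ray(c,120+u/3.3,35+v/3.3,z);print(n,p.round(1));return p
pv=P("pivot",208,266,56);mk=P("mark",250,85,14)
h=P("handle",641,338,85)
a=P("TL",24,50,14);b=P("TR",483,35,14)
v1=P("V1",163,497,28);v2=P("V2",427,480,28)
ro=P("ring",195,256,31)
print(np.linalg.norm(a-b),np.linalg.norm(v1-v2),np.linalg.norm((h-pv)[:2]))
ang=lambda d:np.arctan2(d[1],d[0])
print("yaw: edge",ang(b-a)-np.pi/2,"V",ang(v2-v1)-np.pi/2,"mark-piv",ang(pv-mk),"mark-V",ang((v1+v2)/2-mk),"piv-V",ang((v1+v2)/2-pv),"lever",ang(h-pv)-np.radians(80))
```

```text
pivot [552.6  -4.7  56. ]
mark [513.2 -16.4  14. ]
handle [542.   89.9  85. ]
TL [518.4 -70.5  14. ]
TR [488.7  36.5  14. ]
V1 [617.  -20.1  28. ]
V2 [596.3  45.2  28. ]
ring [554.5 -17.9  31. ]
111.05966153760677 68.52889716176622 95.19682202666077
yaw: edge 0.2709931503013845 V 0.30716924808138035 mark-piv 0.2889448253886181 mark-V 0.3010323622658097 piv-V 0.3097788879855907 lever 0.28556092722474014
```

Run:
```python
from h import *
f=cv2.imread("pics/w5.png")
cv2.imwrite("pics/w5b.png",cv2.resize(f[180:300,240:400],(800,600),interpolation=cv2.INTER_CUBIC))
print(to_tool([594.7,8.1,130],np.pi/2+.295))
```

```text
{'t': 5.93, 'pos': array([594.5, 108.9, 130.9]), 'd_tool': array([  0.8, -97.9, -24.1]), 'x': array([-0.   ,  0.001, -1.   ]), 'y': array([-0.241,  0.97 ,  0.001]), 'grip': 41.1, 'F': array([ 0.1,  0.2, -2.6]), 'spin': np.float64(-3.0)}
```

View pics/w5b.png

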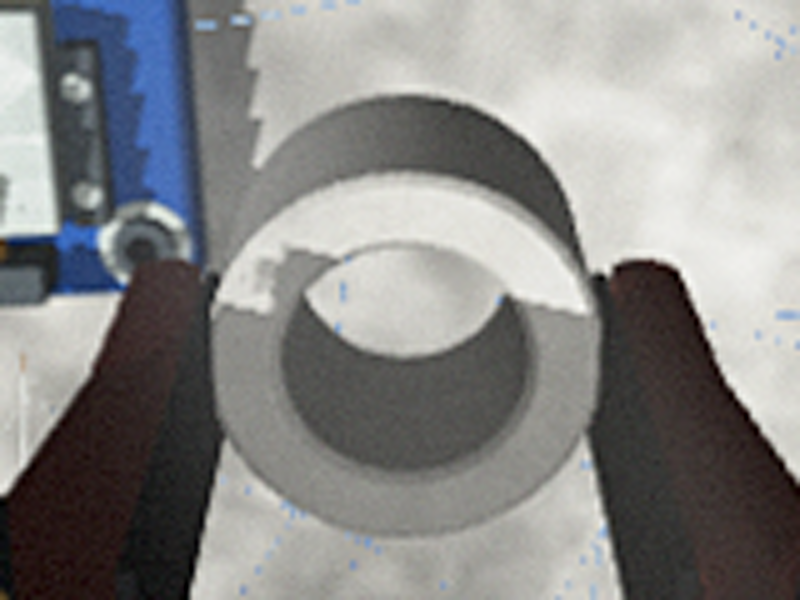

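Run:
```python
from h import *
c=np.load("w5.npz")
for z in (139,141,143): print(ray(c,321,251,z))
print(proj(c,[594.4,107.3,131]))
print(c["cam_to_world"][:3,:3].T.round(3))
for i in range(2):
  r.grab_frame("wrist"); print(to_tool([594.7,8.1,130],np.pi/2+.295))
```

```text
[592.95035154 106.86998659 139.        ]
[592.00369183 106.63696366 141.        ]
[591.05703213 106.40394073 143.        ]
[321.12899941 247.05998531]
[[-0.239  0.971 -0.001]
 [ 0.93   0.229  0.287]
 [ 0.279  0.068 -0.958]]
{'t': 5.98, 'pos': array([594.4, 109.7, 130.9]), 'd_tool': array([  0.8, -98.7, -24.3]), 'x': array([-0.   ,  0.001, -1.   ]), 'y': array([-0.243,  0.97 ,  0.001]), 'grip': 40.8, 'F': array([ 0.6, -0.1, -1.6]), 'spin': np.float64(-2.9)}
{'t': 6.03, 'pos': array([594.3, 110. , 130.8]), 'd_tool': array([  0.7, -99. , -24.4]), 'x': array([-0.   ,  0.001, -1.   ]), 'y': array([-0.243,  0.97 ,  0.001]), 'grip': 40.5, 'F': array([-0.3,  0.3, -2.3]), 'spin': np.float64(-2.8)}
```

{"fn": "servo_tool", "kwargs": {
  "increments": [
    {"dx": 0,"dy": -8,"dz": -2,"spin": -3,"grip": 0.3},
    {"dx": 0,"dy": -16,"dz": -4,"spin": 0,"grip": 0.3},
    {"dx": 0,"dy": -20,"dz": -4,"spin": 0,"grip": 0.3},
    {"dx": 0,"dy": -20,"dz": -4,"spin": 0,"grip": 0.3},
    {"dx": 0,"dy": -18,"dz": -4,"spin": 0,"grip": 0.3},
    {"dx": 0,"dy": -12,"dz": -3,"spin": 0,"grip": 0.3},
    {"dx": 0,"dy": -5,"dz": -1,"spin": 0,"grip": 0.3},
    {"dx": 0,"dy": 0,"dz": 0,"spin": 0,"grip": 0.3},
    {"dx": 0,"dy": 0,"dz": 0,"spin": 0,"grip": 0.3},
    {"dx": 0,"dy": 0,"dz": 0,"spin": 0,"grip": 0.3},
    {"dx": 0,"dy": 0,"dz": 0,"spin": 0,"grip": 0.3}
  ]
}}

```text
t: 6.95
eef_pos: [602.1, 8.6, 130.6]
tcp_rot: [1.467, 1.57, 1.764]
ft_force: [0.3, 0.5, -1.1]
grip_width: 40.5
```

Run:
```python
from h import *
print(to_tool([594.7,8.1,35],np.pi/2+.295))
c=r.calibration("wrist")
f=r.grab_frame("wrist");cv2.imwrite("pics/w6.png",f)
np.savez("w6.npz",**c)
print(to_tool([594.7,8.1,35],np.pi/2+.295))
f=f[60:300,180:460]
cv2.imwrite("pics/w6c.png",cv2.resize(f,(700,600),interpolation=cv2.INTER_CUBIC))
```

```text
{'t': 6.95, 'pos': array([602.1,   8.6, 130.6]), 'd_tool': array([95.6,  1.6, -7.2]), 'x': array([-0.   ,  0.001, -1.   ]), 'y': array([-0.293,  0.956,  0.001]), 'grip': 40.5, 'F': array([ 0.3,  0.5, -1.1]), 'spin': np.float64(0.2)}
{'t': 7.0, 'pos': array([602.1,   8.4, 130.6]), 'd_tool': array([95.6,  1.9, -7.2]), 'x': array([-0.   ,  0.001, -1.   ]), 'y': array([-0.293,  0.956,  0.001]), 'grip': 40.7, 'F': array([-0.4, -0.2, -2.5]), 'spin': np.float64(0.1)}
```

View pics/w6c.png

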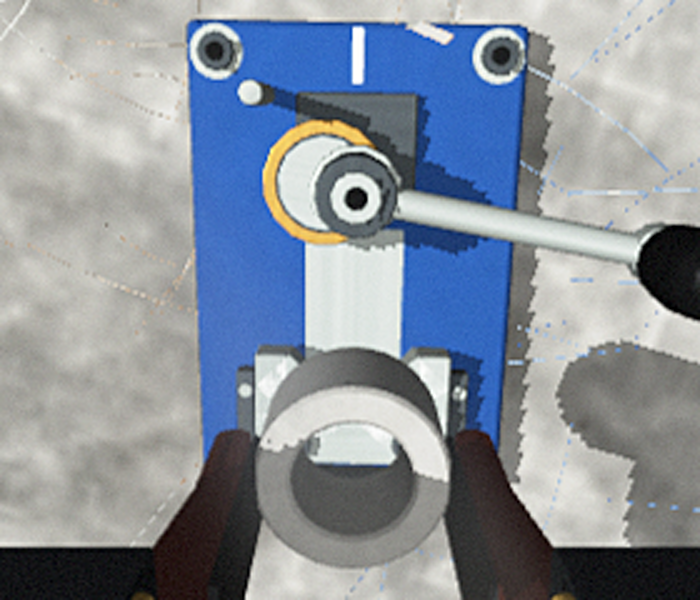

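Run:
```python
from h import *
c=np.load("w6.npz")
def P(n,u,v,z):
    p=ray(c,180+u/2.5,60+v/2.5,z);print(n,p.round(1));return p
pv=P("piv",356,198,56);mk=P("mark",358,55,14);v1=P("V1",257,351,28);v2=P("V2",450,351,28);b=P("bush",353,476,141)
a=P("TL",189,20,14);d=P("TR",528,27,14)
ang=lambda d:np.arctan2(d[1],d[0])
vm=(v1+v2)/2
print(ang(vm-mk),ang(vm-pv),ang(pv-mk),ang(v2-v1)-np.pi/2,ang(d-a)-np.pi/2,np.linalg.norm(v1-v2))
y=.292;n=pv[:2]+44*np.array([np.cos(y),np.sin(y)])
# bush centre x-top: left and right extents
print("target5short",n,"delta",n-b[:2])
s,p,M=state();print(M.T@np.r_[n-b[:2],0])
```

```text
piv [553.   -5.2  56. ]
mark [513.  -16.7  14. ]
V1 [615.8 -21.4  28. ]
V2 [596.3  42.2  28. ]
bush [598.8   7.9 141. ]
TL [518.9 -72.   14. ]
TR [488.7  33.4  14. ]
0.28317539901383376 0.28628005438149356 0.2790484022337173 0.29809034027157577 0.27880970868080523 66.47776935059294
target5short [595.14444853   7.45933319] delta [-3.70533466 -0.4209613 ]
[-6.49294329e-05  6.83426356e-01 -3.66601169e+00]
```

{"fn": "servo_tool", "kwargs": {
  "increments": [
    {"dx": 8,"dy": 0.6,"dz": -4.8,"spin": 0,"grip": 0.3},
    {"dx": 12,"dy": 0,"dz": 0,"spin": 0,"grip": 0.3},
    {"dx": 14,"dy": 0,"dz": 0,"spin": 0,"grip": 0.3},
    {"dx": 14,"dy": 0,"dz": 0,"spin": 0,"grip": 0.3},
    {"dx": 14,"dy": 0,"dz": 0,"spin": 0,"grip": 0.3},
    {"dx": 8,"dy": 0,"dz": 0,"spin": 0,"grip": 0.3},
    {"dx": 4,"dy": 0,"dz": 0,"spin": 0,"grip": 0.3},
    {"dx": 0,"dy": 0,"dz": 0,"spin": 0,"grip": 0.3},
    {"dx": 0,"dy": 0,"dz": 0,"spin": 0,"grip": 0.3},
    {"dx": 0,"dy": 0,"dz": 0,"spin": 0,"grip": 0.3}
  ]
}}

```text
t: 7.83
eef_pos: [597.9, 6.1, 57.2]
tcp_rot: [-0.187, 1.57, 0.109]
ft_force: [0.0, -0.8, -1.4]
grip_width: 40.5
```

Run:
```python
from h import *
print(to_tool([595.2,7.3,35],np.pi/2+.29))
c=r.calibration("wrist")
f=r.grab_frame("wrist");cv2.imwrite("pics/w7.png",f)
np.savez("w7.npz",**c)
f=f[60:300,180:460]
cv2.imwrite("pics/w7c.png",cv2.resize(f,(700,600),interpolation=cv2.INTER_CUBIC))
f=r.grab_frame("scene")
cv2.imwrite("pics/s7c.png",cv2.resize(f[130:270,270:430],(685,600),interpolation=cv2.INTER_CUBIC))
```

```text
{'t': 7.83, 'pos': array([597.9,   6.1,  57.2]), 'd_tool': array([22.2,  1.9, -2.3]), 'x': array([ 0.001,  0.   , -1.   ]), 'y': array([-0.291,  0.957, -0.   ]), 'grip': 40.5, 'F': array([ 0. , -0.8, -1.4]), 'spin': np.float64(0.3)}
```

View pics/w7c.png

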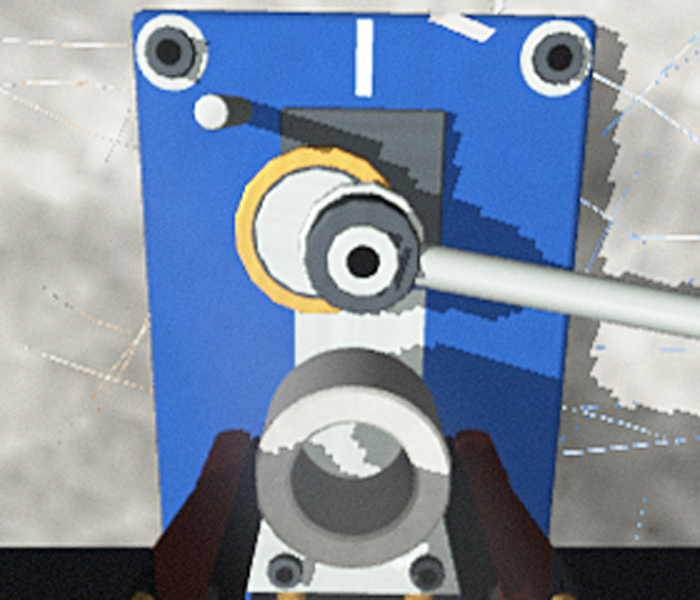

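View pics/s7c.png

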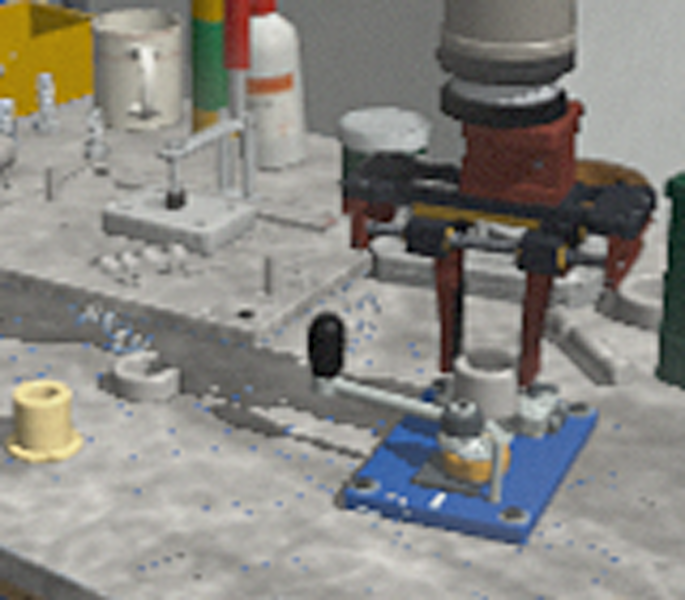

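Run:
```python
from h import *
c=np.load("w7.npz")
def P(n,u,v,z):
    p=ray(c,180+u/2.5,60+v/2.5,z);print(n,p.round(1));return p
pv=P("piv",362,262,56);mk=P("mark",364,56,14);b=P("bush",353,473,66.5)
y=.287;n=pv[:2]+44*np.array([np.cos(y),np.sin(y)])
s,p,M=state();print(n,M.T@np.r_[n-b[:2],0],p)
```

```text
piv [553.2  -5.4  56. ]
mark [512.6 -16.9  14. ]
bush [594.5   5.3  66.5]
[595.44813973   7.10201136] [0.00157323 1.45336149 1.38417199] [597.96566239   6.13223765  57.39835981]
```

{"fn": "servo_tool", "kwargs": {
  "increments": [
    {"dx": 4,"dy": 1.5,"dz": 0,"spin": 0,"grip": 0.3},
    {"dx": 6,"dy": 0,"dz": 0,"spin": 0,"grip": 0.3},
    {"dx": 4,"dy": 0,"dz": 0,"spin": 0,"grip": 0.3},
    {"dx": 3,"dy": 0,"dz": 0,"spin": 0,"grip": 0.3},
    {"dx": 2,"dy": 0,"dz": 0,"spin": 0,"grip": 0.3},
    {"dx": 0,"dy": 0,"dz": 0,"spin": 0,"grip": 0.3},
    {"dx": 0,"dy": 0,"dz": 0,"spin": 0,"grip": 0.3}
  ]
}}

```text
t: 8.52
eef_pos: [596.9, 7.5, 37.4]
tcp_rot: [2.947, 1.57, -3.041]
ft_force: [-0.2, 0.3, -0.8]
grip_width: 40.5
```

{"fn": "servo_tool", "kwargs": {
  "increments": [
    {"dx": 1,"dy": 0,"dz": 0,"spin": 0,"grip": 0.3},
    {"dx": 1,"dy": 0,"dz": 0,"spin": 0,"grip": 0.3},
    {"dx": 0,"dy": 0,"dz": 0,"spin": 0,"grip": 0.3},
    {"dx": 0,"dy": 0,"dz": 0,"spin": 0,"grip": 0.3}
  ]
}}

```text
t: 8.85
eef_pos: [596.9, 7.5, 35.7]
tcp_rot: [1.35, 1.571, 1.646]
ft_force: [-0.0, -0.0, -1.6]
grip_width: 40.6
```

{"fn": "servo_tool", "kwargs": {
  "increments": [
    {"dx": 0.7,"dy": 0,"dz": 0,"spin": 0,"grip": 0.3},
    {"dx": 0,"dy": 0,"dz": 0,"spin": 0,"grip": 0.3},
    {"dx": 0,"dy": 0,"dz": 0,"spin": 0,"grip": 0.3}
  ]
}}

```text
t: 9.1
eef_pos: [597.1, 7.6, 35.0]
tcp_rot: [-0.204, 1.571, 0.092]
ft_force: [0.7, 0.7, -2.3]
grip_width: 40.6
```

{"fn": "servo_tool", "kwargs": {
  "increments": [
    {"dx": 0.7,"dy": 0,"dz": 0,"spin": 0,"grip": 0.3},
    {"dx": 0,"dy": 0,"dz": 0,"spin": 0,"grip": 0.3},
    {"dx": 0,"dy": 0,"dz": 0,"spin": 0,"grip": 0.3}
  ]
}}

```text
t: 9.35
eef_pos: [597.1, 7.5, 35.0]
tcp_rot: [0.006, 1.57, 0.301]
ft_force: [-2.4, 1.1, 5.0]
grip_width: 40.3
```

{"fn": "servo_tool", "kwargs": {
  "increments": [
    {"dx": 0,"dy": 0,"dz": 0,"spin": 0,"grip": 0.5},
    {"dx": 0,"dy": 0,"dz": 0,"spin": 0,"grip": 0.55},
    {"dx": 0,"dy": 0,"dz": 0,"spin": 0,"grip": 0.65},
    {"dx": 0,"dy": 0,"dz": 0,"spin": 0,"grip": 0.65},
    {"dx": 0,"dy": 0,"dz": 0,"spin": 0,"grip": 0.65},
    {"dx": 0,"dy": 0,"dz": 0,"spin": 0,"grip": 0.65}
  ]
}}

```text
t: 9.85
eef_pos: [596.9, 7.5, 34.2]
tcp_rot: [2.916, 1.571, -3.072]
ft_force: [0.1, 0.7, -0.6]
grip_width: 57.0
```

Run:
```python
from h import *
print(to_tool([595.2,7.3,35],np.pi/2+.29))
c=r.calibration("wrist")
f=r.grab_frame("wrist");cv2.imwrite("pics/w8.png",f)
np.savez("w8.npz",**c)
f=f[60:300,180:460]
cv2.imwrite("pics/w8c.png",cv2.resize(f,(700,600),interpolation=cv2.INTER_CUBIC))
```

```text
{'t': 9.85, 'pos': array([596.9,   7.5,  34.2]), 'd_tool': array([-0.8,  0.3, -1.7]), 'x': array([-0., -0., -1.]), 'y': array([-0.291,  0.957,  0.   ]), 'grip': 57.0, 'F': array([ 0.1,  0.7, -0.6]), 'spin': np.float64(0.3)}
```

View pics/w8c.png

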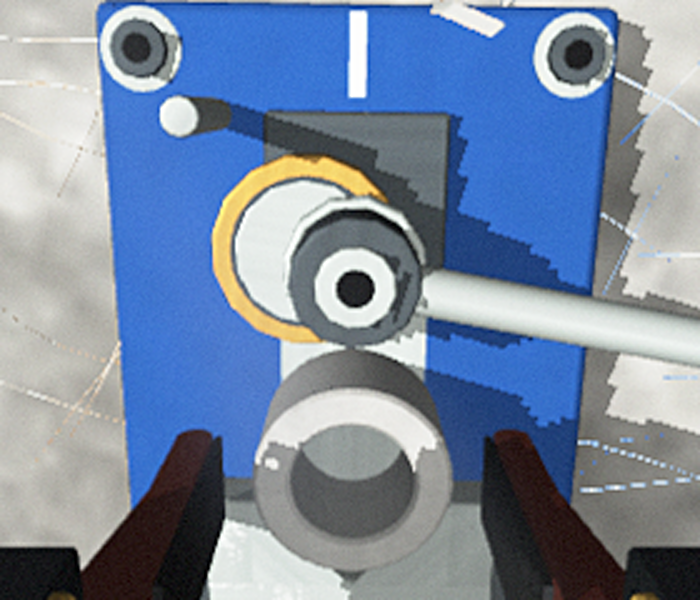

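{"fn": "servo_tool", "kwargs": {
  "increments": [
    {"dx": -5,"dy": 0,"dz": 0,"spin": 0,"grip": 0.65},
    {"dx": -10,"dy": 0,"dz": 0,"spin": 0,"grip": 0.65},
    {"dx": -20,"dy": 0,"dz": 0,"spin": 0,"grip": 0.65},
    {"dx": -30,"dy": 0,"dz": 0,"spin": 0,"grip": 0.65},
    {"dx": -30,"dy": 0,"dz": 0,"spin": 0,"grip": 0.65},
    {"dx": -20,"dy": 14,"dz": -4,"spin": 0,"grip": 0.65},
    {"dx": -10,"dy": 20,"dz": -6,"spin": 0,"grip": 0.65},
    {"dx": 0,"dy": 20,"dz": -6,"spin": 0,"grip": 0.65},
    {"dx": 0,"dy": 20,"dz": -6,"spin": 0,"grip": 0.65},
    {"dx": 0,"dy": 20,"dz": -6,"spin": 0,"grip": 0.65},
    {"dx": 0,"dy": 0,"dz": 0,"spin": 0,"grip": 0.65}
  ]
}}

```text
t: 10.82
eef_pos: [540.8, 93.6, 160.3]
tcp_rot: [1.394, 1.569, 1.695]
ft_force: [-0.1, 0.1, 0.0]
grip_width: 56.7
```

{"fn": "servo_tool", "kwargs": {
  "increments": [
    {"dx": 0,"dy": 0,"dz": 0,"spin": 7,"grip": 0.65},
    {"dx": 0,"dy": 0,"dz": 0,"spin": 7,"grip": 0.65},
    {"dx": 0,"dy": 0,"dz": 0,"spin": 7,"grip": 0.65},
    {"dx": 0,"dy": 0,"dz": 0,"spin": 7,"grip": 0.65},
    {"dx": 0,"dy": 0,"dz": 0,"spin": 7,"grip": 0.65},
    {"dx": 0,"dy": 0,"dz": 0,"spin": 7,"grip": 0.65},
    {"dx": 0,"dy": 0,"dz": 0,"spin": 7,"grip": 0.65},
    {"dx": 0,"dy": 0,"dz": 0,"spin": 7,"grip": 0.65},
    {"dx": 0,"dy": 0,"dz": 0,"spin": 7,"grip": 0.65},
    {"dx": 0,"dy": 0,"dz": 0,"spin": 7,"grip": 0.65},
    {"dx": 0,"dy": 0,"dz": 0,"spin": 7,"grip": 0.65},
    {"dx": 0,"dy": 0,"dz": 0,"spin": 7,"grip": 0.65}
  ]
}}

```text
t: 11.82
eef_pos: [543.2, 88.8, 160.1]
tcp_rot: [1.552, 1.57, 0.375]
ft_force: [-0.6, -0.1, 0.7]
grip_width: 57.0
```

{"fn": "servo_tool", "kwargs": {
  "increments": [
    {"dx": 0,"dy": 0,"dz": 0,"spin": 7,"grip": 0.65},
    {"dx": 0,"dy": 0,"dz": 0,"spin": 7,"grip": 0.65},
    {"dx": 0,"dy": 0,"dz": 0,"spin": 2,"grip": 0.65},
    {"dx": 0,"dy": 0,"dz": 0,"spin": 0,"grip": 0.65},
    {"dx": 0,"dy": 0,"dz": 0,"spin": 0,"grip": 0.65}
  ]
}}

```text
t: 12.23
eef_pos: [543.1, 89.1, 159.8]
tcp_rot: [1.735, 1.57, 0.287]
ft_force: [-0.3, 0.0, -0.3]
grip_width: 57.2
```

Run:
```python
from h import *
print(to_tool([542.2,89.3,58],.112),r.sense()["joint_positions"].round(2))
c=r.calibration("wrist")
f=r.grab_frame("wrist");cv2.imwrite("pics/w9.png",f)
np.savez("w9.npz",**c)
t=r.grab_frame("top")
cv2.imwrite("pics/t9c.png",cv2.resize(t[140:240,190:390],(800,400),interpolation=cv2.INTER_CUBIC))
```

```text
{'t': 12.23, 'pos': array([543.1,  89.1, 159.8]), 'd_tool': array([101.8,  -0.9,  -0.3]), 'x': array([ 0.001,  0.   , -1.   ]), 'y': array([0.993, 0.122, 0.001]), 'grip': 57.2, 'F': array([-0.3,  0. , -0.3]), 'spin': np.float64(0.6)} [-0.61  0.36  0.42  1.94 -0.19  0.87  0.03]
```

View pics/w9.png

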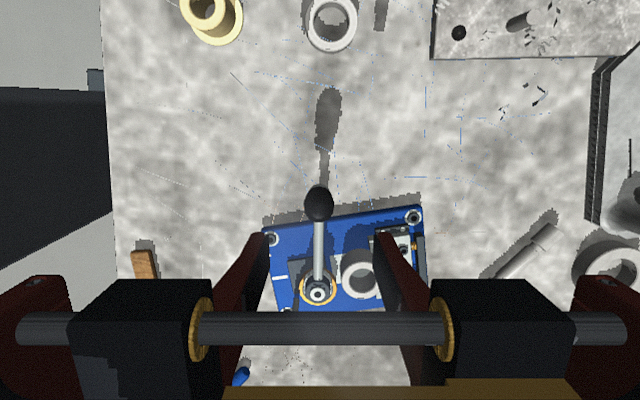

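Run:
```python
from h import *
c=np.load("w9.npz")
print(ray(c,319,204,85),ray(c,319,202,75),ray(c,317.5,293,56),proj(c,[542.2,89.3,93]),proj(c,[542.2,89.3,52]))
f=cv2.imread("pics/w9.png")
cv2.imwrite("pics/w9c.png",cv2.resize(f[170:310,240:440],(800,560),interpolation=cv2.INTER_CUBIC))
```

```text
[542.85244074  92.05770801  85.        ] [542.99444354  90.55626423  75.        ] [553.13394162  -5.12761546  56.        ] [317.65306245 210.60424523] [318.03054516 195.39765655]
```

View pics/w9c.png

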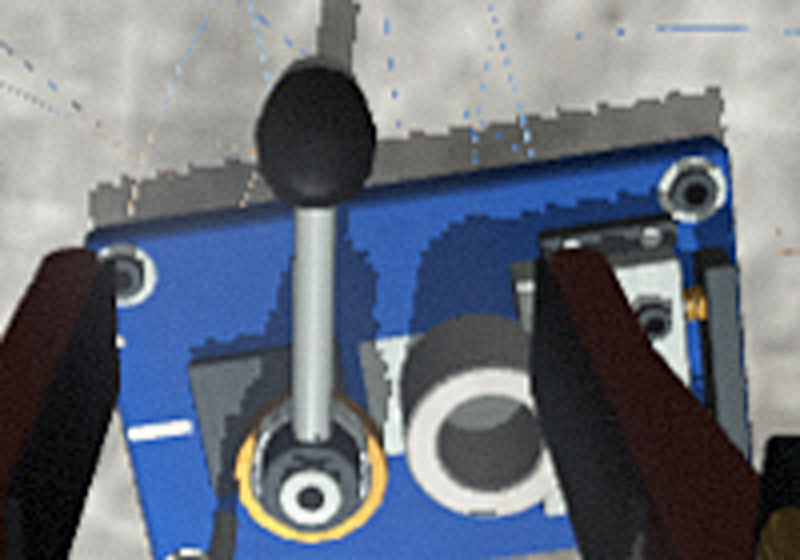

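{"fn": "servo_tool", "kwargs": {
  "increments": [
    {"dx": 6,"dy": 0,"dz": -0.5,"spin": 0,"grip": 0.65},
    {"dx": 12,"dy": 0,"dz": 0,"spin": 0,"grip": 0.65},
    {"dx": 16,"dy": 0,"dz": 0,"spin": 0,"grip": 0.65},
    {"dx": 16,"dy": 0,"dz": 0,"spin": 0,"grip": 0.65},
    {"dx": 16,"dy": 0,"dz": 0,"spin": 0,"grip": 0.65},
    {"dx": 16,"dy": 0,"dz": 0,"spin": 0,"grip": 0.65},
    {"dx": 12,"dy": 0,"dz": 0,"spin": 0,"grip": 0.65},
    {"dx": 6,"dy": 0,"dz": 0,"spin": 0,"grip": 0.65},
    {"dx": 0,"dy": 0,"dz": 0,"spin": 0,"grip": 0.65},
    {"dx": 0,"dy": 0,"dz": 0,"spin": 0,"grip": 0.65}
  ]
}}

```text
t: 13.17
eef_pos: [542.7, 89.7, 59.1]
tcp_rot: [-1.161, 1.57, -2.611]
ft_force: [0.6, -0.1, 0.3]
grip_width: 57.0
```

{"fn": "servo_tool", "kwargs": {
  "increments": [
    {"dx": 0,"dy": 0,"dz": 0,"spin": 0,"grip": 0.5},
    {"dx": 0,"dy": 0,"dz": 0,"spin": 0,"grip": 0.4},
    {"dx": 0,"dy": 0,"dz": 0,"spin": 0,"grip": 0.3},
    {"dx": 0,"dy": 0,"dz": 0,"spin": 0,"grip": 0.2},
    {"dx": 0,"dy": 0,"dz": 0,"spin": 0,"grip": 0.1},
    {"dx": 0,"dy": 0,"dz": 0,"spin": 0,"grip": 0.1},
    {"dx": 0,"dy": 0,"dz": 0,"spin": 0,"grip": 0.1},
    {"dx": 0,"dy": 0,"dz": 0,"spin": 0,"grip": 0.1}
  ],
  "grip_force": 25
}}

```text
t: 13.83
eef_pos: [541.6, 89.8, 59.4]
tcp_rot: [-1.784, 1.569, 3.05]
ft_force: [-4.3, -0.2, 5.2]
grip_width: 23.6
```

Run:
```python
from h import *
print(to_tool([542.9,89.8,58],.112))
f=r.grab_frame("wrist");cv2.imwrite("pics/w10.png",f)
pv=np.array([553.1,-5.2]); p=state()[1][:2]-pv
print(np.hypot(*p),np.degrees(np.arctan2(p[1],p[0])))
```

```text
{'t': 13.83, 'pos': array([541.6,  89.8,  59.4]), 'd_tool': array([1.4, 1.3, 0.2]), 'x': array([-0.002,  0.   , -1.   ]), 'y': array([ 0.993,  0.121, -0.002]), 'grip': 23.6, 'F': array([-4.3, -0.2,  5.2]), 'spin': np.float64(0.5)}
95.73506498907126 96.91263623196488
```

View pics/w10.png

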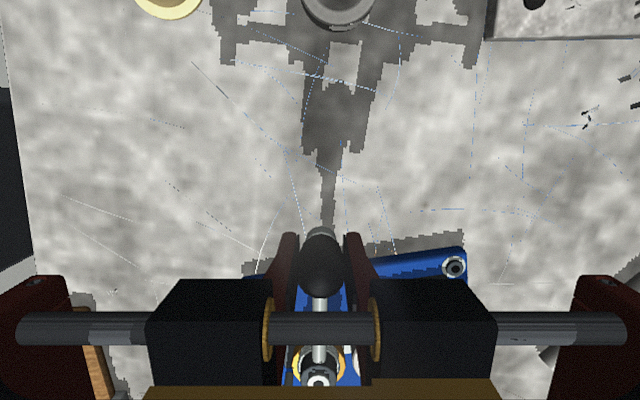

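{"fn": "servo_tool", "kwargs": {
  "increments": [
    {"dx": 0,"dy": -4.14,"dz": 0.09,"spin": -2.5,"grip": 0.1},
    {"dx": 0,"dy": -8.28,"dz": 0.36,"spin": -5,"grip": 0.1},
    {"dx": 0,"dy": -8.28,"dz": 0.36,"spin": -5,"grip": 0.1},
    {"dx": 0,"dy": -8.28,"dz": 0.36,"spin": -5,"grip": 0.1},
    {"dx": 0,"dy": -8.28,"dz": 0.36,"spin": -5,"grip": 0.1},
    {"dx": 0,"dy": -4.14,"dz": 0.09,"spin": -2.5,"grip": 0.1},
    {"dx": 0,"dy": 0,"dz": 0,"spin": 0,"grip": 0.1},
    {"dx": 0,"dy": 0,"dz": 0,"spin": 0,"grip": 0.1}
  ]
}}

```text
t: 14.55
eef_pos: [503.5, 77.4, 59.5]
tcp_rot: [2.939, 1.569, 1.925]
ft_force: [-2.8, 4.4, 3.9]
grip_width: 23.5
```

```bash
cat > chk.py <<'E'
from h import *
pv=np.array([553.1,-5.2]); s,q,M=state();p=q[:2]-pv
print(q,s["ft_force"],s["grip_width"],"R",np.hypot(*p),"ang",np.degrees(np.arctan2(p[1],p[0]))%360,"jaw",np.degrees(np.arctan2(M[1,1],M[0,1])),"z",M[:,2])
E
python3 chk.py
```

```text
[503.52673764  77.42555971  59.49050607] [-2.78113738  4.43521186  3.9116106 ] 23.47123313771019 R 96.35606602030478 ang 120.96269929717313 jaw 31.894601636499402 z [ 0.52835806 -0.84901982 -0.00176216]
```

{"fn": "servo_tool", "kwargs": {
  "increments": [
    {"dx": 0,"dy": -4.14,"dz": 0.2,"spin": -2.5,"grip": 0.1},
    {"dx": 0,"dy": -8.28,"dz": 0.45,"spin": -5,"grip": 0.1},
    {"dx": 0,"dy": -8.28,"dz": 0.45,"spin": -5,"grip": 0.1},
    {"dx": 0,"dy": -8.28,"dz": 0.4,"spin": -5,"grip": 0.1},
    {"dx": 0,"dy": -8.28,"dz": 0.4,"spin": -5,"grip": 0.1},
    {"dx": 0,"dy": -8.28,"dz": 0.4,"spin": -5,"grip": 0.1},
    {"dx": 0,"dy": -8.28,"dz": 0.4,"spin": -5,"grip": 0.1},
    {"dx": 0,"dy": -8.28,"dz": 0.4,"spin": -5,"grip": 0.1},
    {"dx": 0,"dy": -4.14,"dz": 0.1,"spin": -2.5,"grip": 0.1},
    {"dx": 0,"dy": 0,"dz": 0,"spin": 0,"grip": 0.1},
    {"dx": 0,"dy": 0,"dz": 0,"spin": 0,"grip": 0.1}
  ]
}}

```text
t: 15.47
eef_pos: [461.4, 26.8, 59.3]
tcp_rot: [3.1, 1.565, 2.785]
ft_force: [-10.4, 9.1, 13.0]
grip_width: 23.3
```

```bash
python3 chk.py
```

```text
[461.43663553  26.79656281  59.29620538] [-10.40714059   9.09383208  12.96755104] 23.320444249516957 R 97.08734427617384 ang 160.75764248194602 jaw 71.98987557360135 z [ 0.9509864  -0.30917853 -0.00578868]
```

{"fn": "servo_tool", "kwargs": {
  "increments": [
    {"dx": -1,"dy": -4.14,"dz": -0.7,"spin": -2.5,"grip": 0.1},
    {"dx": -0.5,"dy": -8.28,"dz": -0.6,"spin": -5,"grip": 0.1},
    {"dx": 0,"dy": -8.28,"dz": 0,"spin": -5,"grip": 0.1},
    {"dx": 0,"dy": -8.28,"dz": 0.36,"spin": -5,"grip": 0.1},
    {"dx": 0,"dy": -8.28,"dz": 0.36,"spin": -5,"grip": 0.1},
    {"dx": 0,"dy": -4.14,"dz": 0.1,"spin": -2.5,"grip": 0.1},
    {"dx": 0,"dy": 0,"dz": 0,"spin": 0,"grip": 0.1},
    {"dx": 0,"dy": 0,"dz": 0,"spin": 0,"grip": 0.1}
  ]
}}

```text
t: 16.13
eef_pos: [455.9, -14.7, 59.5]
tcp_rot: [2.814, 1.566, 2.935]
ft_force: [-3.3, 6.3, -6.1]
grip_width: 23.6
```

```bash
python3 chk.py
```

```text
[455.92750787 -14.67127284  59.50404312] [-3.30137648  6.2711442  -6.11798664] 23.591054806841264 R 97.6329771947659 ang 185.56695847331284 jaw 96.94633439317977 z [ 0.99264841  0.12094553 -0.00461745]
```

{"fn": "servo_tool", "kwargs": {
  "increments": [
    {"dx": 0.4,"dy": -4.14,"dz": 0.09,"spin": -2.5,"grip": 0.1},
    {"dx": 0,"dy": -8.28,"dz": 0.2,"spin": -5,"grip": 0.1},
    {"dx": 0,"dy": -4.14,"dz": 0.09,"spin": -2.5,"grip": 0.1},
    {"dx": 0,"dy": 0,"dz": 0,"spin": 0,"grip": 0.1},
    {"dx": 0,"dy": 0,"dz": 0,"spin": 0,"grip": 0.1},
    {"dx": 0,"dy": 0,"dz": 0,"spin": 0,"grip": 0.1}
  ]
}}

```text
t: 16.63
eef_pos: [458.8, -31.0, 59.4]
tcp_rot: [2.731, 1.565, 3.026]
ft_force: [-5.7, 5.2, 2.0]
grip_width: 23.4
```

```bash
python3 chk.py
python3 - <<'E'
from h import *
c=r.calibration("wrist")
f=r.grab_frame("wrist");cv2.imwrite("pics/w11.png",f);np.savez("w11.npz",**c)
t=r.grab_frame("top");cv2.imwrite("pics/t11.png",t)
cv2.imwrite("pics/t11c.png",cv2.resize(t[140:220,300:400],(750,600),interpolation=cv2.INTER_CUBIC))
t=r.grab_frame("scene")
cv2.imwrite("pics/s11c.png",cv2.resize(t[150:280,320:440],(554,600),interpolation=cv2.INTER_CUBIC))
E
```

```text
[458.84985    -31.02434392  59.42215024] [-5.7416207   5.2392318   1.98836911] 23.42510293886908 R 97.72403754111063 ang 195.32285871310756 jaw 106.93849821633664 z [ 0.95660262  0.29135194 -0.0050477 ]
```

View pics/w11.png

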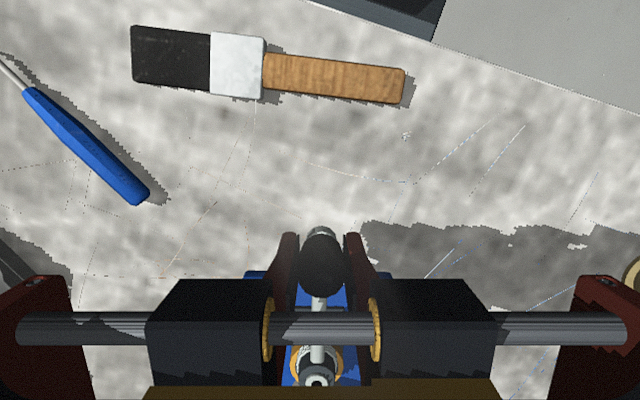

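View pics/t11c.png

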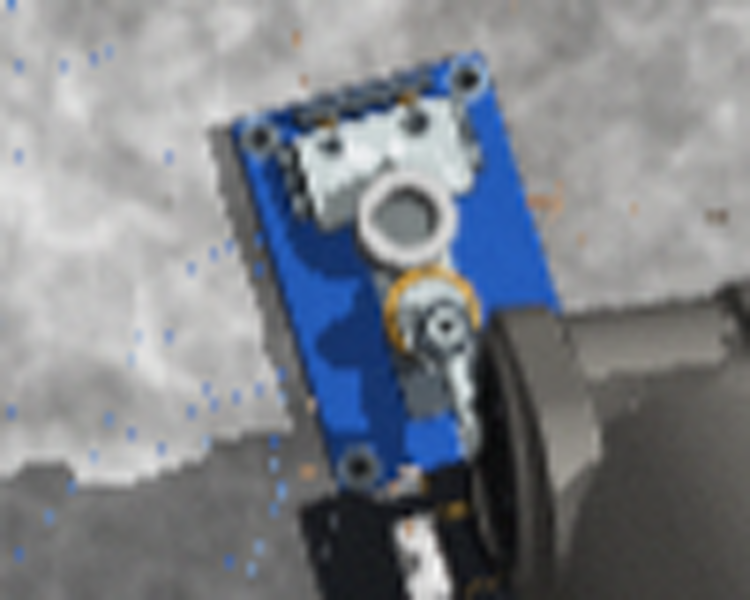

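View pics/s11c.png

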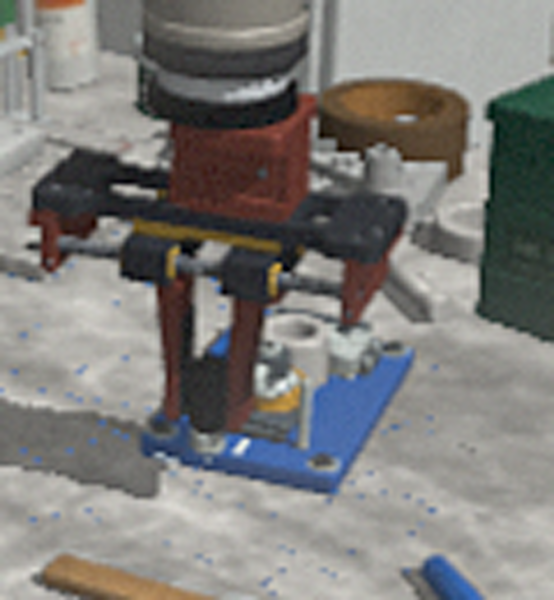

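```bash
python3 - <<'E'
from h import *
c=r.calibration("top")
b=ray(c,300+408/7.5,140+218/7.5,44);p=ray(c,300+445/7.5,140+326/7.5,56)
d=(b-p)[:2];print(b,p,np.hypot(*d),np.arctan2(d[1],d[0]))
E
python3 chk.py
```

```text
[598.95656092   5.51277276  44.        ] [551.70746432  -7.89200206  56.        ] 49.113797628790415 0.2764404430580803
[458.85164904 -30.9839635   59.41664986] [-5.42044718  4.51930785  0.91356326] 23.69154492289747 R 97.71163918457633 ang 195.30030107754175 jaw 106.94302749427797 z [ 0.95657973  0.29142719 -0.00504004]
```

```bash
python3 -c "
from rig import r
print(r.sign_off())"
```

```text
the job is handed in; nothing more can be done
None
```

The 42 mm steel bush is standing on the clamp plate in the V. The lever is held at about the highest lift, and I handed the job in at about 17 s. The hand-in reports no verdict.

**What I did:** I picked the taller grey bush rather than the low ring or the red look-alikes. I lowered it onto the plate about 5 mm short of the nest until the wrist force showed contact, then let go. I then gripped the black handle and swung the lever round about 100°, over the white mark.

**Last checks:**
- **Bush position:** its axis measured 49.1 mm from the pivot in the top view, against a nominal 49 mm, so it is home. It looked upright and untouched by the robot.
- **Lever angle:** the clamp's centre line puts the highest lift at about 196.4° in the world frame. The measured position of the fingers gave 195.3° and the jaw direction 196.9°, both well inside the ±8.6° allowed.
- **Grip:** the fingers closed to about 23.5 mm on the handle with the grip set to 25 N. About 6 N of spring-back showed at the wrist.

**What disagreed or was not measured:**
- The top and wrist cameras differed by 3–4 mm sideways, and I used the wrist camera.
- The lever radius came out as 97.7 mm instead of 95 mm, probably because my pivot estimate was about 2 mm off.
- I had no direct measurement of the cam's force on the bush.
- I did not measure the other turned parts again at the end.

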